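# Take the dressing jar from the crowded pan, tip it and set it on the service tray

## Task

First lift the wooden paddle off the steel pan and lay it flat in the middle of the chopping board. Then take the one plain cylindrical jar with the full-width flat lid out of the pan, tip it in the air to about 45 degrees to loosen the settled dressing, hold it so for a second, bring it upright again and stand it on the free part of the tray. Drop nothing, never tip the jar on its side, and leave all the bottles, tub, cups and pots standing where they are.

Things in the scene. Friction and masses are not known exactly. Their poses are not given: they have to be found in the camera images.
- pan: Fixed deep steel pan, open on top. Origin: centre of its underside; z up, x across, y along. Inside 180 (x) x 270 mm (y), walls 4 mm, inner floor 4 mm and rim 120 mm above the counter, outward lip 204 x 294 mm. In it stand six white containers in any order, two rows of three, some 80 mm apart in x and 85 mm in y: the jar, four squeeze bottles, a square tub.
- paddle: Loose flat wooden paddle lying across the pan's rim, roughly along the pan's x. 310 mm long, about 60 g. Origin: underside, at the centre of mass, in the handle; z up, x towards the blade. Handle: x -172 to +58 mm, 16 mm wide (y), 12 mm thick. Blade: x +58 to +138 mm, 46 mm wide, 7 mm thick. Underside flat.
- jar: The jar to take: the only plain cylinder in the pan, white, closed with a flat lid as wide as its body, 52 mm diameter, 105 mm tall, 175 to 350 g. Origin: centre of its underside; z up through the lid.
- tray: Fixed shallow aluminium tray, 260 mm (x) x 190 mm (y), walls 4 mm thick and 16 mm high, inner floor 4 mm above the counter. Origin: centre of its underside; z up. Stands left or right of the pan. Two steel cups stand on it.
- board: Fixed wooden chopping board, 320 mm (x) x 140 mm (y) x 18 mm thick. Origin: centre of its underside (its top is 18 mm higher); z up. Stands on the side of the pan away from the tray, empty.
- bottle0: Bystander in the pan: white squeeze bottle, round, 50 mm diameter, shoulder at 66 mm, conical nozzle on top, 98 mm tall in all. Origin: centre of underside, z up. About 180 g.
- bottle1: Bystander in the pan: white squeeze bottle, round, 50 mm diameter, shoulder at 66 mm, conical nozzle on top, 98 mm tall in all. Origin: centre of underside, z up. About 180 g.
- bottle2: Bystander in the pan: white squeeze bottle, round, 50 mm diameter, shoulder at 66 mm, conical nozzle on top, 98 mm tall in all. Origin: centre of underside, z up. About 180 g.
- bottle3: Bystander in the pan: white squeeze bottle, round, 50 mm diameter, shoulder at 66 mm, conical nozzle on top, 98 mm tall in all. Origin: centre of underside, z up. About 180 g.
- tub: Bystander in the pan: white square tub, 46 mm square body with a 50 mm square flat lid, 68 mm tall. Origin: centre of underside, z up. About 180 g.
- cup0: Bystander standing on the tray: open steel cup, up to 56 mm diameter at the rim, 75 mm tall. Origin: centre of underside, z up.
- cup1: Bystander standing on the tray: open steel cup, up to 56 mm diameter at the rim, 75 mm tall. Origin: centre of underside, z up.
- deli: Bystander: tall lidded round plastic pot standing on the counter beyond the pan, on its far left, 108 mm diameter, 137 mm tall. Origin: centre of underside, z up.
There are look-alikes about, which are no part of the job. Leave any turquoise or yellow look-alike of the jar alone.

How it is judged:
On the way, in this order (a step that is already met when the one before it is completed fails the run):
1. the paddle lies flat on the chopping board, let go (x of paddle in the frame of board between -0.1 and 0.1 m and y of paddle in the frame of board between -0.055 and 0.055 m and z of paddle in the frame of board between 0.01 and 0.026 m and angle between paddle's own z axis and vertical below 0.12 rad and contact force between the fingers and paddle below 0.1 N and linear speed of paddle below 0.03 m/s), for 0.2 s.
2. the jar is lifted upright clear of the pan's rim (height (world z) of jar above 0.125 m and angle between jar's own z axis and vertical below 0.35 rad), for 0.1 s.
3. in the air, the jar is held tipped at about 45 degrees (32 to 58) (height (world z) of jar above 0.06 m and angle between jar's own z axis and vertical between 0.56 and 1.01 rad), for 0.6 s.
4. still in the air, the jar is upright again (within 12 degrees) (height (world z) of jar above 0.015 m and angle between jar's own z axis and vertical below 0.21 rad), for 0.05 s.
At the end, for the whole second after the job is handed in: The jar stands upright (within 4.5 degrees), let go and at rest, on the tray's floor, wholly inside its walls; the paddle lies flat, let go and at rest, on the board with its origin within 100 mm (along) and 55 mm (across) of the board's centre (x of jar in the frame of tray between -0.108 and 0.108 m and y of jar in the frame of tray between -0.073 and 0.073 m and z of jar in the frame of tray between 0 and 0.01 m and angle between jar's own z axis and vertical below 0.08 rad and linear speed of each of jar, paddle below 0.02 m/s and contact force between the fingers and jar below 0.1 N and x of paddle in the frame of board between -0.1 and 0.1 m and y of paddle in the frame of board between -0.055 and 0.055 m and z of paddle in the frame of board between 0.01 and 0.026 m and angle between paddle's own z axis and vertical below 0.12 rad and contact force between the fingers and paddle below 0.1 N); the robot touches nothing.
It fails at once if a bottle or the tub in the pan is knocked over or pushed more than 25 mm from its place (distance of any of bottle0, bottle1, bottle2, bottle3, tub from where it was at the start of the episode above 0.025 m or angle between any of bottle0, bottle1, bottle2, bottle3, tub's own z axis and vertical above 0.5 rad).
It fails at once if a cup or the tall pot is knocked over or pushed more than 25 mm from its place (distance of any of cup0, cup1, deli from where it was at the start of the episode above 0.025 m or angle between any of cup0, cup1, deli's own z axis and vertical above 0.5 rad).
It fails at once if the jar is dropped or thrown: it moves faster than 0.6 m/s with no finger on it (linear speed of jar above 0.6 m/s and contact force between the fingers and jar below 0.05 N).
It fails at once if the paddle is dropped or thrown: it moves faster than 0.6 m/s with no finger on it (linear speed of paddle above 0.6 m/s and contact force between the fingers and paddle below 0.05 N).
It fails at once if the jar is tipped further than 75 degrees (angle between jar's own z axis and vertical above 1.31 rad).
It also fails if it takes over 61 s, if anything falls off the work surface, if the arm or the gripper's body presses on something with over 40 N, if the wrist force passes 120 N, or if a joint passes its speed limit or range.

## Robot

A 6-joint arm with a two-finger parallel gripper is mounted at the origin on the work surface. World frame = base frame: x ahead of the robot, y to its left, z up, the work surface at z = 0. Lengths are in m, angles in rad, forces in N, time in s.
With the tool pointing down it reaches from about 0.25 to 0.8 m from the base axis. Payload 8.5 kg.
Tool frame: the origin (TCP) lies midway between the tips of the shut fingers; the grasp point (between the pads) lies 19 mm behind it; z points along the fingers, y is the line along which they close (so a half turn about z gives the same grasp; the last joint's range is limited). The gripper opens to 85 mm and grips with 20 to 120 N. Pads are 22 mm wide; open, the fingers measure 114 mm over their backs; the gripper's body (76 mm by 85 mm) begins 54 mm behind the grasp point. The pads swing forward as they close: fully open they stand 13 mm farther back than shut.
Start: joints at [1.146, 0.238, -0.013, 1.319, 0, 1.571], TCP at [0.216, 0.478, 0.202] pointing down, gripper open.
Joint ranges: [-2.66, 2.66], [-1.03, 1.9], [-1.14, 1.46], [-1.82, 2.27], [-1.45, 1.34], [-3.14, 3.14]. Speed limits (rad/s): [2.22, 2.22, 2.79, 3.14, 3.14, 3.14].

## Interface

Orientations are given as [roll, pitch, yaw] about the fixed x, y, z axes, in that order (R = Rz(yaw) Ry(pitch) Rx(roll)).
In Python, from cell import ctrl gives the robot as it stands.
- The arm moves only by the tool send_rows, never from a script. Its argument "increments" is a list that holds one entry, the list of rows, each a list of 5 numbers: the opening, from -1 (shut) to 1 (fully open), then the shift along the tool's x, y, z in mm, then the turn about the tool's z in degrees. A call has 1 to 10 rows; each row is the pose to reach, as a shift and turn from the pose commanded when the call began, along the tool's axes at that moment; what a row does not reach only later rows make up. A row lasts 1/8 s, in which the tool goes at most 62.5 mm and 10.7 degrees, less where a joint would pass 70% of its speed; a pose out of reach is approached as far as the arm can. A call with a gripper value outside its range is refused whole. The fingers move at their own pace and stop on an object; the grip force is fixed at half the most. Time passes only in rows, so rows that repeat a pose let the fingers close. It gives the time, the measured TCP pose, the force, the opening and the grip force at its end, in the units of the state.
- ctrl.state(): the state, without advancing time (a new reading comes with each control period).
- ctrl.snapshot(name): name is "scene" or "top"; returns a dict with "pixels" (420x560x3 uint8, blue, green, red), "z_map" (420x560 float32, m along the optical axis (not along the pixel's ray), 0 where there is no reading), "fx", "fy", "cx", "cy" (pixels), "k1" (the pictures are not rectified: a ray, as slopes to the right and down, at radius r is drawn at 1 + k1 r^2 times it, then the intrinsics apply), "rvec" (rotation vector, rad) and "tvec" (3), from world to camera coordinates, as OpenCV has them. Camera axes: x right, y down, z forward; pixel columns grow to the right and rows downward; lengths in m; the calibration is good to about 2 mm. A picture is of the moment at which its call begins.
- ctrl.sign_off(): hands the job in; it is judged then, once.
The state is a dict: "clock": time; "joint_positions": joint angles; "joint_vel": joint speeds; "tau": joint torques, N m; "eef_pos": TCP position; "tcp_rot": TCP orientation; "force": force on the tool from outside, world axes, zero at the start; "torque": the same for the moment, N m; "gripper_width": opening from 0.0 (shut) to 1.0 (fully open); "gripper_force": force on a finger pad.
Only numpy, scipy, OpenCV 4.12 (cv2) and the standard library are available. Lean on these libraries where they do the work, as an engineer would, in place of code of your own. Each camera call takes 0.05 s, during which the arm holds its last target. There are 200 camera calls.

## Working session

There is one attempt and no reset: what is moved stays moved. The work goes in short steps, Python scripts to look and compute and a tool call to move; the robot and the scene stay as the last step left them, time stands still between calls to the robot, and variables do not carry over. Pictures are saved under pics/ and viewed, at most 10 in all, crops included, and the job is handed in when it is done.

Besides the shell and the picture viewer there is one more tool, called after "Request:" in YAML: its name, and indented under it one key for each argument. send_rows: Moves the arm, as the interface text tells. Its arguments: {"type":"object","properties":{"increments":{"type":"array","items":{"type":"array","items":{"type":"array","items":{"type":"number"}}}}},"required":["increments"]}

```bash
mkdir -p pics; ls; cat > h.py <<'E'
import numpy as np, cv2
from cell import ctrl
def snap(name):
    s=ctrl.snapshot(name); 
    K=np.array([[s['fx'],0,s['cx']],[0,s['fy'],s['cy']],[0,0,1]],float); D=np.array([s['k1'],0,0,0,0],float)
    R,_=cv2.Rodrigues(np.array(s['rvec'],float)); t=np.array(s['tvec'],float)
    h,w=s['z_map'].shape
    u,v=np.meshgrid(np.arange(w),np.arange(h))
    n=cv2.undistortPoints(np.stack([u,v],-1).reshape(-1,1,2).astype(float),K,D).reshape(h,w,2)
    z=np.asarray(s['z_map'],float)
    P=np.concatenate([n*z[...,None],z[...,None]],-1)
    W=(P-t)@R
    W[z<=0]=np.nan
    return np.array(s['pixels']),W,(K,D,s['rvec'],s['tvec'])
E
python3 - <<'E'
from h import *
for n in('scene','top'):
    im,W,c=snap(n); cv2.imwrite(f'pics/{n}0.png',im); np.savez(f'{n}0.npz',im=im,W=W)
    print(n,c)
print(ctrl.state())
E
```

```text
pics
scene (array([[389.12821623,   0.        , 275.88721009],
       [  0.        , 389.12821623, 205.49340266],
       [  0.        ,   0.        ,   1.        ]]), array([-0.10388101,  0.        ,  0.        ,  0.        ,  0.        ]), array([ 2.39539142,  0.71950776, -0.24772822]), array([-0.47488192, -0.1670989 ,  1.15318699]))
top (array([[489.08907994,   0.        , 279.9733065 ],
       [  0.        , 489.08907994, 198.19812141],
       [  0.        ,   0.        ,   1.        ]]), array([0.04780862, 0.        , 0.        , 0.        , 0.        ]), array([ 2.18164646, -2.12278017,  0.12396054]), array([0.00977632, 0.55711976, 1.41756564]))
{'clock': 0.1, 'joint_positions': array([ 1.14601783e+00,  2.38734856e-01, -1.41717697e-02,  1.31919690e+00,
        2.37679923e-05,  1.57078857e+00]), 'joint_vel': array([ 0.00046794, -0.00104628,  0.00168177, -0.00088112, -0.00040598,
        0.00023852]), 'tau': array([ 4.34196363e-04, -5.39722574e+01,  3.46999955e+01,  1.34400316e-02,
        9.58623014e-05,  6.66069525e-06]), 'eef_pos': array([0.21618547, 0.47797136, 0.20123385]), 'tcp_rot': array([-3.14028545e+00, -2.37781072e-05,  2.71682188e+00]), 'force': array([-0.33089697,  0.60634356, -0.91456643]), 'torque': array([-0.03888682,  0.01907671, -0.03579822]), 'gripper_force': 0.0, 'gripper_width': 1.0031922161679772}
```

View pics/scene0.png

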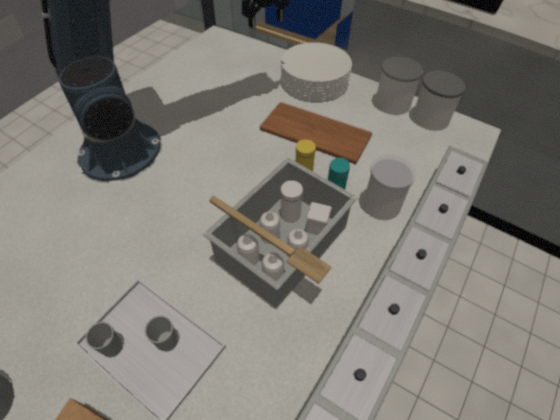

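View pics/top0.png

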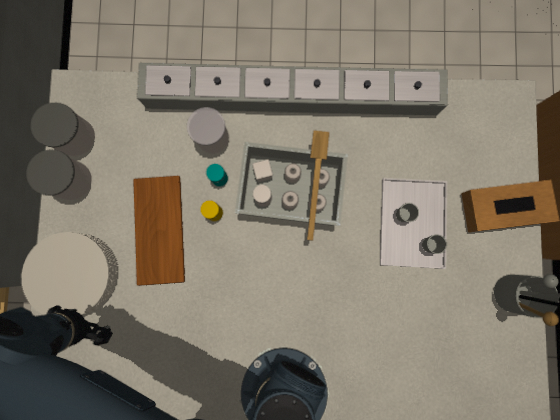

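The scene view shows the pan around (280,225), with the paddle across it. The board is at (315,130) and the tray at (150,345).

Things that could be taken for the jar in the top view:
- the plain white cylinder at (262,194), which is (291,190) in the scene view
- the square tub at (262,170)
- the four nozzled bottles at (292,172), (290,199), (320,202) and one under the paddle near (320,175)
- the turquoise jar at (217,174) and the yellow jar at (210,210)
- the deli pot at (208,126)

By the description I choose (262,194), and I'll check it in a crop.

```bash
python3 - <<'E'
from h import *
d=np.load('top0.npz'); im,W=d['im'],d['W']; s=np.load('scene0.npz'); si,S=s['im'],s['W']
a=cv2.resize(im[135:250,230:355],None,fx=3.2,fy=3.2,interpolation=2); b=cv2.resize(si[160:305,200:360],None,fx=2.5,fy=2.5,interpolation=2)
h=max(a.shape[0],b.shape[0]); o=np.zeros((h,a.shape[1]+b.shape[1],3),np.uint8); o[:a.shape[0],:a.shape[1]]=a;o[:b.shape[0],a.shape[1]:]=b
cv2.imwrite('pics/crop.png',o)
def rect(m,n):
    p=W[m]; r=cv2.minAreaRect((p[:,:2]*1000).astype(np.float32)); print(n,m.sum(),np.round(r[0],1),np.round(r[1],1),round(r[2],1),'z',np.round(np.nanmedian(p[:,2])*1000,1))
v,u=np.mgrid[:420,:560]
def box(a,b,c,e): return (u>=a)&(u<b)&(v>=c)&(v<e)
Z=W[...,2]
def big(m):
    n,l,st,_=cv2.connectedComponentsWithStats(m.astype(np.uint8)); return l==1+np.argmax(st[1:,4])
hsv=cv2.cvtColor(im,cv2.COLOR_BGR2HSV)
rect(big(box(125,195,165,295)&(Z>.01)&(Z<.03)),'board')
# paddle: brown and z>0.115
m=big(box(295,340,120,250)&(hsv[...,1]>90)&(Z>.11)); rect(m,'paddle')
p=W[m]; 
c=p[:,:2].mean(0); U=np.linalg.svd(p[:,:2]-c)[2][0] if False else np.linalg.eigh(np.cov(p[:,:2].T))[1][:,1]; U*=np.sign(U[0])
t=(p[:,:2]-c)@U; n=(p[:,:2]-c)@np.array([-U[1],U[0]])
print('U',U,np.degrees(np.arctan2(U[1],U[0])),'c',c, t.min(),t.max())
for k in np.arange(t.min(),t.max(),.02):
    q=(t>=k)&(t<k+.02); print(np.round([k,n[q].min(),n[q].max(),np.median(n[q]),np.median(p[q,2])],4), np.round(c+U*(k+.01)+np.array([-U[1],U[0]])*np.median(n[q]),4))
rect(big(box(230,355,135,235)&(Z>.10)&(Z<.13)&(hsv[...,1]<90)),'panrim')
j=big(box(248,276,182,208)&(Z>.095)&(Z<.115)); rect(j,'jar');print(cv2.minEnclosingCircle((W[j][:,:2]*1000).astype(np.float32)))
rect(big(box(248,276,158,183)&(Z>.055)&(Z<.075)),'tub')
rect(big(box(375,452,172,275)&(Z>.0025)&(Z<.03)),'tray')
for q,nm in((box(390,420,200,226),'cupA'),(box(418,448,230,258),'cupB')): rect(big(q&(Z>.065)&(Z<.085)),nm)
rect(big(box(180,235,100,150)&(Z>.12)),'deli')
rect(big(box(205,230,160,190)&(Z>.05)),'turq');rect(big(box(195,225,198,225)&(Z>.05)),'yel')
for q in (box(280,305,160,185),box(278,303,188,212),box(312,332,190,214),box(320,335,160,190)):
    qq=q&(Z>.055)&(Z<.1); rect(big(qq),'bot')
rect(box(130,450,60,118)&(Z>.05),'rack')
E
```

```text
board 4982 [455.6 386.2] [319.3 141. ] 5.8 z 18.8
paddle 896 [587.  -73.2] [ 46.1 308.3] 85.6 z 130.3
U [ 0.99611783 -0.08802995] -5.050281557237055 c [ 0.62121633 -0.07590186] -0.18853008732096907 0.11992564503813438
[-1.885e-01 -7.600e-03  7.000e-03 -1.000e-04  1.325e-01] [ 0.4434 -0.0602]
[-0.1685 -0.008   0.0073 -0.001   0.1327] [ 0.4632 -0.0629]
[-0.1485 -0.0082  0.0066 -0.0003  0.1329] [ 0.4832 -0.064 ]
[-1.285e-01 -7.700e-03  7.600e-03 -1.000e-04  1.329e-01] [ 0.5031 -0.0656]
[-1.085e-01 -6.900e-03  7.700e-03  1.000e-04  1.331e-01] [ 0.5231 -0.0672]
[-8.850e-02 -7.300e-03  7.600e-03 -1.000e-04  1.322e-01] [ 0.543  -0.0691]
[-0.0685 -0.0077  0.0074  0.0005  0.1335] [ 0.563  -0.0703]
[-0.0485 -0.0074  0.008   0.0002  0.1328] [ 0.5829 -0.0723]
[-2.850e-02 -7.300e-03  8.100e-03  1.000e-04  1.324e-01] [ 0.6028 -0.0741]
[-0.0085 -0.0072  0.0083  0.0012  0.1333] [ 0.6228 -0.0749]
[ 0.0115 -0.0068  0.0076  0.0005  0.1336] [ 0.6426 -0.0773]
[ 0.0315 -0.0226  0.0236  0.0004  0.1284] [ 0.6626 -0.0791]
[ 5.150e-02 -2.210e-02  2.280e-02  1.000e-04  1.274e-01] [ 0.6825 -0.0812]
[ 0.0715 -0.
[... 197 characters left out ...]
6.5 205.4] 84.9 z 120.3
jar 265 [559.4  78. ] [51.2 49.3] 28.8 z 109.4
((558.8814697265625, 78.41413116455078), 26.1881103515625)
tub 226 [636.3  80.8] [50.9 49.6] 15.6 z 72.0
tray 4195 [ 496.8 -374.9] [301.8 227.1] 0.4 z 6.0
cupA 79 [ 517.2 -343.9] [45.3 53.7] 5.8 z 76.8
cupB 106 [ 433.2 -419.4] [54.3 53.6] 67.8 z 78.2
deli 1161 [743.2 238.5] [107.8 106.4] 46.5 z 137.7
turq 317 [616.  211.8] [51.2 49.7] 3.3 z 104.5
yel 307 [510.8 223.6] [50.3 49.7] 48.1 z 105.0
bot 219 [631.1  -8.5] [47.9 47.4] 3.9 z 75.7
bot 224 [551.6  -1.7] [48.5 46.7] 1.5 z 75.3
bot 122 [545.4 -92.4] [48.3 28. ] 2.7 z 75.6
bot 129 [ 618.7 -102.6] [29.2 47.8] 89.7 z 75.2
rack 13069 [854.9  -0. ] [174.7 901.8] 0.3 z 104.9
```

View pics/crop.png

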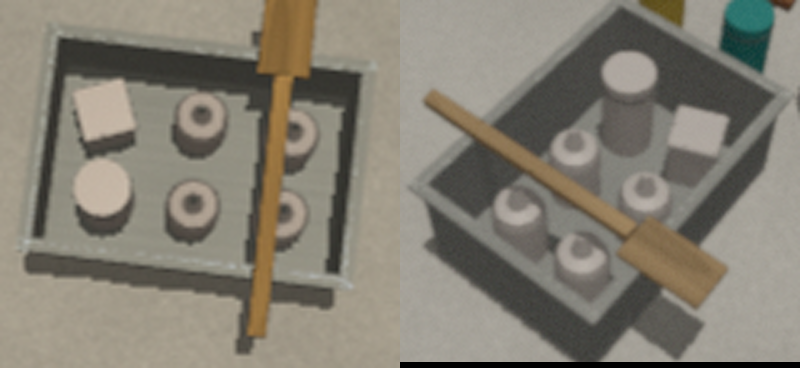

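The crop shows the plain flat-lidded cylinder at crop (103,190) on the left and (628,80) on the right. The others are the square tub and four nozzled bottles, so (262,194) in the top view is confirmed as the jar, at (0.559, 0.078).

The rows have no roll or pitch. I'll tip the jar by pivoting it in the grip against the pan's outer rim.

```bash
cat >> h.py <<'E'
from scipy.spatial.transform import Rotation as Ro
def go(x,y,z,yawdeg):
    s=ctrl.state(); R=Ro.from_euler('xyz',s['tcp_rot']); d=R.inv().apply(np.array([x,y,z])-s['eef_pos'])*1000
    cur=np.degrees(s['tcp_rot'][2]); t=-((yawdeg-cur+180)%360-180)
    print('inc',np.round(d,1),'turn',round(t,1))
def st():
    s=ctrl.state(); print('t',round(s['clock'],2),'pos',np.round(s['eef_pos']*1000,1),'rot',np.round(np.degrees(s['tcp_rot']),1),'j',np.round(s['joint_positions'],2),'F',np.round(s['force'],1),'g',round(s['gripper_width'],3),round(s['gripper_force'],1))
E
python3 -c "
from h import *
go(.602,-.0743,.20,174.95);go(.602,-.0743,.20,174.95-180)"
```

```text
inc [-579.1 -344.2    1.7] turn -19.3
inc [-579.1 -344.2    1.7] turn 160.7
```

Request:
send_rows:
  increments:
    - [[1, -60, -36, -40, -4], [1, -579, -344, -10, -19.3], [1, -579, -344, -10, -19.3], [1, -579, -344, -10, -19.3], [1, -579, -344, -10, -19.3], [1, -579, -344, -10, -19.3], [1, -579, -344, -10, -19.3], [1, -579, -344, -10, -19.3], [1, -579, -344, -10, -19.3], [1, -579, -344, -10, -19.3]]

```text
clock: 1.35
eef_pos: [0.5666, -0.0238, 0.2137]
tcp_rot: [3.142, -0.0, 3.053]
force: [0.7, 0.0, 0.7]
gripper_width: 1.0
gripper_force: 0.0
```

```bash
python3 -c "
from h import *
st();go(.602,-.0743,.12,174.95)"
```

```text
t 1.35 pos [566.6 -23.8 213.7] rot [180.   -0.  174.9] j [-0.04  0.31  0.11  1.38  0.    0.05] F [0.7 0.  0.7] g 1.0 0.0
inc [-39.7 -47.2  93.6] turn -0.0
```

Request:
send_rows:
  increments:
    - [[0, -40, -47, 20, 0], [0, -40, -47, 50, 0], [0, -40, -47, 80, 0], [0, -40, -47, 94, 0], [0, -40, -47, 94, 0], [0, -40, -47, 94, 0]]

```text
clock: 2.1
eef_pos: [0.6022, -0.072, 0.1212]
tcp_rot: [-3.141, 0.002, 3.054]
force: [-0.1, -0.1, -0.2]
gripper_width: 0.496
gripper_force: 0.0
```

```bash
python3 -c "
from h import *
st();go(.602,-.0743,.12,174.95)
im,W,c=snap('scene')
cv2.imwrite('pics/grasp.png',cv2.resize(im[150:310,190:370],None,fx=3.5,fy=3.5,interpolation=2))"
```

```text
t 2.1 pos [602.2 -72.  121.2] rot [-1.80e+02  1.00e-01  1.75e+02] j [-0.12  0.41  0.03  1.19 -0.   -0.03] F [-0.1 -0.1 -0.2] g 0.496 0.0
inc [ 0.  -2.3  1.2] turn 0.0
```

View pics/grasp.png

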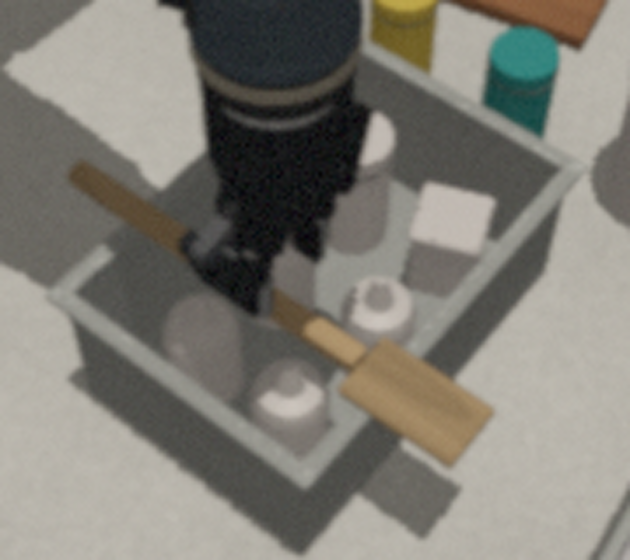

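The fingers straddle the handle near crop (240,265), clear of the bottles. I'll close and lift.

Request:
send_rows:
  increments:
    - [[0, 0, -1, 2, 0], [-0.5, 0, -1, 2, 0], [-1, 0, -1, 2, 0], [-1, 0, -1, 2, 0], [-1, 0, -1, 2, 0], [-1, 0, -1, 2, 0], [-1, 0, -1, -20, 0], [-1, 0, -1, -60, 0], [-1, 0, -1, -110, 0], [-1, 0, -1, -110, 0]]

```text
clock: 3.4
eef_pos: [0.6034, -0.0734, 0.234]
tcp_rot: [-3.141, 0.007, 3.054]
force: [-0.2, 0.5, -1.5]
gripper_width: -0.001
gripper_force: 0.0
```

```bash
python3 -c "
from h import *
st();
b=np.radians(5.8)
go(.4556+.015*np.cos(b),.3862+.015*np.sin(b),.22,180+5.8)"
```

```text
t 3.4 pos [603.4 -73.4 234. ] rot [-180.     0.4  175. ] j [-0.12  0.37  0.26  1.45 -0.   -0.03] F [-0.2  0.5 -1.5] g -0.001 0.0
inc [172.9 447.6  12.7] turn -10.8
```

The gripper shut on nothing. I'll look again.

```bash
cat > pad.py <<'E'
from h import *
def paddle(zlo=.11,reg=(120,250,280,345),n='top'):
    im,W,c=snap(n); hsv=cv2.cvtColor(im,cv2.COLOR_BGR2HSV); m=np.zeros(im.shape[:2],bool); a,b,e,f=reg; m[a:b,e:f]=1
    m&=(hsv[...,1]>90)&(W[...,2]>zlo)&(hsv[...,2]>40)
    p=W[m]; r=cv2.minAreaRect((p[:,:2]*1000).astype(np.float32)); print('paddle',m.sum(),r,'z',np.round(np.percentile(p[:,2],[5,50,95])*1000,1)); return im,W,p
E
python3 -c "
from pad import *
im,W,p=paddle()
for x in np.arange(.43,.76,.03):
    q=abs(p[:,0]-x)<.01
    if q.sum(): print(round(x,2),q.sum(),np.round(np.median(p[q],0)*1000,1))
s,S,_=snap('scene')
cv2.imwrite('pics/miss.png',np.hstack([cv2.resize(s[150:310,190:370],(400,356)),cv2.resize(im[110:250,225:365],(356,356))]))
"
```

```text
Traceback (most recent call last):
  File "pad.py", line 5, in paddle
    p=W[m]; r=cv2.minAreaRect((p[:,:2]*1000).astype(np.float32)); print('paddle',m.sum(),r,'z',np.round(np.percentile(p[:,2],[5,50,95])*1000,1)); return im,W,p
                                                                                                        ~~~~~~~~~~~~~^^^^^^^^^^^^^^^^^^
IndexError: index -1 is out of bounds for axis 0 with size 0
```

```bash
python3 -c "
from h import *
im,W,_=snap('top')
s,S,_=snap('scene')
cv2.imwrite('pics/miss.png',np.hstack([cv2.resize(s[150:310,190:370],(400,356)),cv2.resize(im[110:250,225:365],(356,356))]))
hsv=cv2.cvtColor(s,cv2.COLOR_BGR2HSV); m=np.zeros(s.shape[:2],bool); m[190:290,200:340]=1
m&=(hsv[...,1]>80)&(S[...,2]>.08)&(S[...,2]<.16); p=S[m]
for x in np.arange(.43,.76,.02):
    q=abs(p[:,0]-x)<.01
    if q.sum(): print(round(x,2),q.sum(),np.round(np.median(p[q],0)*1000,1),np.round(np.percentile(p[q,1],[0,100])*1000))
"
```

```text
0.43 14 [437.8 -61.4 131.1] [-67. -55.]
0.45 53 [450.4 -62.8 131.1] [-69. -56.]
0.47 55 [470.4 -65.5 131.4] [-72. -56.]
0.49 58 [490.6 -67.1 131.5] [-74. -57.]
0.51 59 [510.  -69.2 131.4] [-76. -60.]
0.53 64 [530.3 -70.3 131.6] [-77. -61.]
0.55 65 [551.1 -72.  131.7] [-79. -62.]
0.57 64 [570.6 -73.7 131.2] [-80. -66.]
0.59 65 [589.8 -75.3 131.5] [-82. -67.]
0.61 67 [610.5 -76.8 131.6] [-83. -69.]
0.63 72 [630.2 -78.5 131.3] [-86. -69.]
0.65 76 [649.9 -79.8 131.1] [-88. -70.]
0.67 170 [670.7 -81.6 126.8] [-104.  -58.]
0.69 199 [690.3 -82.6 126.5] [-105.  -59.]
0.71 198 [709.7 -84.4 126.4] [-106.  -61.]
0.73 195 [729.8 -85.8 126.3] [-107.  -64.]
0.75 7 [740.6 -75.2 127.1] [-88. -67.]
```

View pics/miss.png

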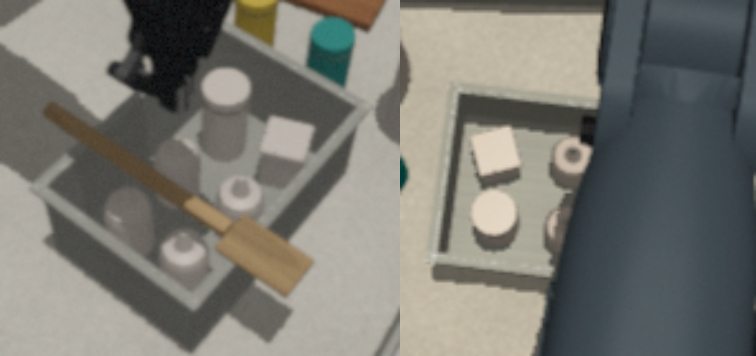

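The paddle is unmoved (blade at crop (265,255), z 0.1315). The fingertips shut above it, so the grip has to go deeper. To keep the deeper tips off the board at placing, I'll grip the handle outside the pan, near its end at x=0.465, and let that end overhang the board.

```bash
python3 -c "
from h import *
go(.465,-.064,.108,175)"
```

```text
inc [136.3  -2.9 121.3] turn -0.0
```

Request:
send_rows:
  increments:
    - [[0, 60, -2, 0, 0], [0, 120, -3, 20, 0], [0, 137, -3, 60, 0], [0, 137, -3, 100, 0], [0, 137, -3, 124, 0], [0, 137, -3, 124, 0], [0, 137, -3, 124, 0]]

```text
clock: 4.42
eef_pos: [0.4648, -0.0641, 0.1062]
tcp_rot: [-3.142, -0.0, 3.054]
force: [-0.5, 0.5, 1.1]
gripper_width: 0.502
gripper_force: 0.0
```

```bash
python3 -c "
from h import *
st();go(.465,-.064,.108,175)"
```

```text
t 4.42 pos [464.8 -64.1 106.2] rot [-180.   -0.  175.] j [-0.14  0.2  -0.32  1.05 -0.   -0.05] F [-0.5  0.5  1.1] g 0.502 0.0
inc [-0.2  0.1 -1.8] turn -0.0
```

Request:
send_rows:
  increments:
    - [[-0.5, 0, 0, 0, 0], [-1, 0, 0, 0, 0], [-1, 0, 0, 0, 0], [-1, 0, 0, 0, 0], [-1, 0, 0, 0, 0], [-1, 0, 0, 0, 0], [-1, 0, 0, -3, 0]]

```text
clock: 5.3
eef_pos: [0.4645, -0.0641, 0.1089]
tcp_rot: [-3.142, -0.001, 3.054]
force: [-0.0, -0.3, -0.1]
gripper_width: 0.004
gripper_force: 0.0
```

```bash
python3 -c "
from h import *
st()
s,S,_=snap('scene')
np.savez('s2.npz',s=s,S=S)
cv2.imwrite('pics/miss2.png',cv2.resize(s[150:290,150:330],None,fx=4,fy=4,interpolation=2))
"
```

```text
t 5.3 pos [464.5 -64.1 108.9] rot [-180.   -0.  175.] j [-0.14  0.2  -0.32  1.06 -0.   -0.05] F [-0.  -0.3 -0.1] g 0.004 0.0
```

View pics/miss2.png

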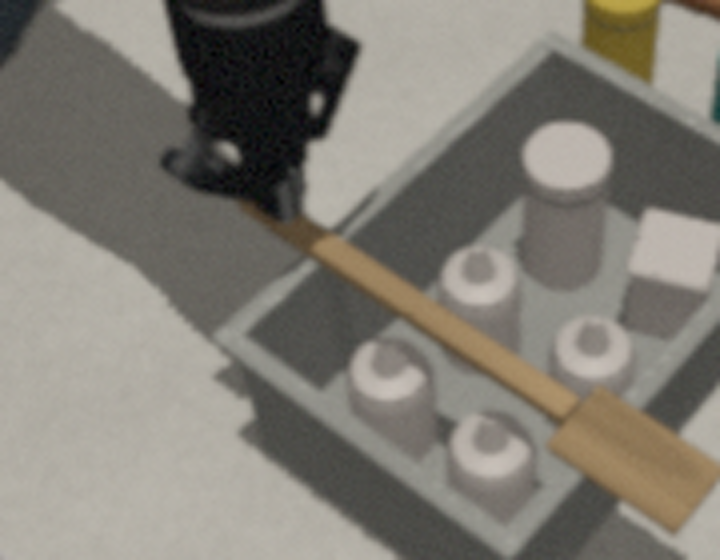

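The paddle still lies at crop (280,225) with the gripper above it. I'll measure the fingers against the handle in depth.

```bash
python3 -c "
from h import *
d=np.load('s2.npz'); s,S=d['s'],d['S']
for v in range(182,212,2):
    print(v,' '.join('%d,%d,%d%s'%(*(S[v,u]*1000),'*' if s[v,u].max()<45 else '') if np.isfinite(S[v,u,0]) else 'nan' for u in range(190,236,4)))
"
```

```text
182 267,23,0 276,29,-1 458,-105,242 467,-104,246* 472,-98,244* 473,-89,236* 478,-82,232* 484,-78,232* 476,-59,209* 482,-53,207* 478,-38,190* 371,89,0
184 271,18,-2 283,22,1 459,-108,239 466,-104,240* 471,-98,237* 475,-91,233* 474,-80,222* 481,-76,222* 474,-58,201* 477,-49,194* 479,-39,185 376,83,1
186 277,11,0 285,19,-2 461,-110,236 464,-103,232 315,35,0 473,-90,225* 475,-82,218* 482,-77,218* 475,-59,196* 477,-50,189 371,72,0 381,76,3
188 284,5,2 454,-116,232 464,-114,236 466,-105,229* 321,29,2 456,-77,195 470,-79,205* 480,-77,210* 474,-59,189* 477,-51,183 376,65,2 382,74,-2
190 449,-123,229 458,-120,233 466,-117,234 466,-107,225 455,-87,198 459,-80,193 462,-72,187* 481,-79,206* 474,-61,184* 368,56,-2 380,59,1 388,66,0
192 292,-4,0 459,-122,229 468,-119,232 471,-112,227* 466,-98,210* 463,-85,194* 468,-79,192* 476,-75,193* 472,-60,176 374,49,0 383,55,0 392,61,0
194 295,-8,-1 460,-124,226 470,-122,230* 473,-115,225* 474,-106,216* 475,-97,208* 471,-83,191* 476,-76,187* 476,-65,176* 378,44,0 388,49,1 397,55,0
196 303,-16,2 310,-8,0 471,-124,227* 473,-116,220* 474,-107,211* 474,-97,201* 4
[... 300 characters left out ...]
,-67,157 392,26,1 400,33,0 409,39,0
202 315,-30,0 323,-23,-1 332,-18,0 342,-13,0 350,-6,0 435,-66,121 447,-66,130 471,-75,156* 475,-68,151 396,21,1 405,27,1 412,34,-1
204 318,-35,-1 328,-29,0 339,-25,1 346,-17,0 354,-10,-2 363,-5,-1 447,-67,124 471,-76,150 473,-67,143 474,-56,131 407,24,-3 417,28,0
206 324,-40,0 332,-34,-1 342,-29,0 352,-24,1 359,-16,-1 368,-11,0 377,-5,0 460,-68,127 470,-65,130 477,-60,130 413,17,0 486,-44,119
208 329,-46,0 337,-39,0 345,-33,-2 354,-28,0 365,-24,2 374,-18,2 381,-10,-1 390,-5,0 473,-69,129 481,-65,131 489,-60,131 489,-49,119
210 331,-50,-1 341,-44,0 349,-38,-2 360,-34,1 368,-27,0 376,-21,-1 384,-14,-3 393,-9,-2 474,-71,126 485,-70,132 491,-64,130 499,-59,131
```

```bash
python3 -c "
from h import *
d=np.load('s2.npz'); s,S=d['s'],d['S']
for v in range(199,212):
    print(v,' '.join('%d,%d,%d:%d'%(*(S[v,u]*1000),s[v,u].mean()) if np.isfinite(S[v,u,0]) else 'nan' for u in range(215,229)))
"
```

```text
199 463,-75,162:17 467,-76,165:19 471,-77,169:20 472,-75,167:22 471,-71,162:40 473,-70,162:63 475,-69,163:68 474,-65,158:62 474,-63,156:52 475,-60,153:64 475,-58,151:98 390,28,2:141 391,31,0:169 393,34,-1:177
200 462,-75,157:15 466,-76,160:16 470,-77,164:17 470,-74,161:16 472,-72,161:34 473,-71,160:61 474,-69,159:69 475,-67,157:65 474,-63,153:54 475,-61,150:61 474,-57,147:98 392,26,1:147 392,30,-2:171 396,29,1:177
201 462,-75,153:31 465,-75,155:20 469,-76,159:12 471,-75,159:21 471,-72,156:35 471,-69,153:56 473,-69,154:69 474,-66,152:65 474,-64,150:49 475,-61,147:62 475,-59,145:99 395,23,3:145 397,25,2:172 399,26,1:178
202 461,-75,149:33 462,-74,149:20 468,-76,155:18 471,-75,156:18 472,-73,155:28 472,-71,152:55 474,-70,153:67 475,-68,151:70 476,-66,150:56 477,-64,148:59 476,-60,143:94 396,21,1:141 397,24,-2:168 399,26,-1:176
203 452,-67,130:55 461,-73,144:37 468,-76,151:34 471,-76,154:27 472,-74,152:37 471,-71,149:52 473,-70,148:66 473,-67,146:70 475,-66,146:59 474,-62,140:58 395,18,-1:84 397,20,-1:118 400,20,0:151 402,21,0:171
204 452,-68,128:62 454,-67,128:58 458,-68,133:51 471,-76,
[... 875 characters left out ...]
9,129:69 475,-68,131:70 477,-67,131:71 479,-66,130:72 481,-65,131:74 484,-65,133:71 485,-63,132:73
209 386,-12,0:99 387,-9,-1:98 391,-10,2:96 392,-7,0:91 394,-6,0:88 396,-4,0:78 468,-68,122:67 473,-70,128:72 477,-70,130:73 480,-71,133:71 481,-69,132:72 483,-67,131:69 484,-66,131:71 487,-65,132:78
210 387,-14,0:100 389,-12,0:101 392,-11,0:100 393,-9,-2:100 397,-9,0:98 398,-7,0:89 401,-6,0:81 474,-71,126:78 477,-71,127:70 480,-71,130:73 483,-71,131:67 485,-70,132:70 487,-69,132:73 488,-67,131:84
211 390,-17,1:100 392,-16,0:102 394,-13,-1:99 396,-12,0:99 399,-11,0:102 402,-10,1:97 402,-8,-1:94 405,-7,0:88 477,-71,124:78 481,-73,129:75 485,-73,132:73 485,-70,128:72 488,-70,131:77 490,-70,132:102
```

The shut fingertips sit at z≈0.140 just above the handle, while the reported TCP is 0.109. The reported TCP is therefore about 31 mm too low against both cameras, and I'll allow for that.

Request:
send_rows:
  increments:
    - [[0, 0, 0, 0, 0], [0, 0, 0, 0, 0], [0, 0, 0, 0, 0], [0, 0, 0, 15, 0], [0, 0, 0, 30, 0], [0, 0, 0, 30, 0], [0, 0, 0, 30, 0]]

```text
clock: 6.22
eef_pos: [0.465, -0.0641, 0.0794]
tcp_rot: [-3.141, 0.0, 3.054]
force: [-0.6, -0.8, 0.5]
gripper_width: 0.498
gripper_force: 0.0
```

Request:
send_rows:
  increments:
    - [[-0.5, 0, 0, 0, 0], [-1, 0, 0, 0, 0], [-1, 0, 0, 0, 0], [-1, 0, 0, 0, 0], [-1, 0, 0, 0, 0], [-1, 0, 0, 0, 0]]

```text
clock: 6.98
eef_pos: [0.4652, -0.0642, 0.0796]
tcp_rot: [-3.141, 0.001, 3.054]
force: [-1.2, 0.9, 5.9]
gripper_width: 0.174
gripper_force: 59.3
```

Request:
send_rows:
  increments:
    - [[-1, 0, 0, -8, 0], [-1, 0, 0, -25, 0], [-1, 0, 0, -50, 0], [-1, 0, 0, -80, 0], [-1, 0, 0, -110, 0], [-1, 0, 0, -110, 0]]

```text
clock: 7.72
eef_pos: [0.4659, -0.0643, 0.1912]
tcp_rot: [-3.141, 0.004, 3.054]
force: [-0.0, 0.1, -1.5]
gripper_width: 0.173
gripper_force: 58.5
```

```bash
python3 -c "
from h import *
st()
go(.2765,.368,.19,185.8)
s,S,_=snap('scene')
hsv=cv2.cvtColor(s,cv2.COLOR_BGR2HSV); m=np.zeros(s.shape[:2],bool); m[120:300,180:380]=1
m&=(hsv[...,1]>80)&(S[...,2]>.14); p=S[m]
for x in np.arange(.43,.78,.04):
    q=abs(p[:,0]-x)<.01
    if q.sum(): print(round(x,2),q.sum(),np.round(np.median(p[q],0)*1000,1))
"
```

```text
t 7.72 pos [465.9 -64.3 191.2] rot [-180.     0.2  175. ] j [-0.14  0.15 -0.16  1.26 -0.   -0.05] F [-0.   0.1 -1.5] g 0.173 58.5
inc [2.267e+02 4.140e+02 2.000e-01] turn -10.8
0.47 198 [474.3 -83.6 296.5]
0.51 107 [504.1 -70.3 244.1]
0.55 73 [550.3 -73.5 242.9]
0.59 89 [590.2 -76.5 242.1]
0.63 88 [630.5 -80.3 242.7]
0.67 208 [670.7 -83.3 237.6]
0.71 247 [710.  -85.9 237.7]
0.75 17 [740.9 -77.  237.6]
```

Request:
send_rows:
  increments:
    - [[-1, 20, 36, 0, -2], [-1, 50, 91, 0, -4], [-1, 80, 146, 0, -6], [-1, 110, 201, 0, -8], [-1, 140, 256, 0, -10], [-1, 170, 310, 0, -10.8], [-1, 200, 365, 0, -10.8], [-1, 220, 402, 0, -10.8], [-1, 226, 414, 0, -10.8], [-1, 226, 414, 0, -10.8]]

```text
clock: 9.02
eef_pos: [0.2755, 0.3679, 0.1881]
tcp_rot: [-3.14, -0.001, -3.04]
force: [-0.1, -1.1, -1.0]
gripper_width: 0.172
gripper_force: 58.7
```

Request:
send_rows:
  increments:
    - [[-1, 0, 0, 30, 0], [-1, 0, 0, 75, 0], [-1, 0, 0, 120, 0], [-1, 0, 0, 160, 0], [-1, 0, 0, 185, 0], [-1, 0, 0, 195, 0], [-1, 0, 0, 195, 0]]

```text
clock: 9.9
eef_pos: [0.2763, 0.3672, -0.0061]
tcp_rot: [-3.141, -0.0, -3.042]
force: [0.2, 0.0, 0.0]
gripper_width: 0.174
gripper_force: 58.7
```

```bash
python3 -c "
from h import *
st()
go(.2765,.368,-.02,185.8)
s,S,_=snap('scene'); np.savez('s3.npz',s=s,S=S)
hsv=cv2.cvtColor(s,cv2.COLOR_BGR2HSV); m=np.zeros(s.shape[:2],bool); m[60:220,180:400]=1
m&=(hsv[...,1]>80)&(S[...,2]>.027)&(S[...,2]<.06)&(S[...,1]>.3); p=S[m]
for x in np.arange(.2,.64,.02):
    q=abs(p[:,0]-x)<.01
    if q.sum(): print(round(x,2),q.sum(),np.round(np.median(p[q],0)*1000,1))
cv2.imwrite('pics/place.png',cv2.resize(s[70:210,200:400],None,fx=4,fy=4,interpolation=2))
"
```

```text
t 9.9 pos [276.3 367.2  -6.1] rot [-180.    -0.  -174.3] j [ 0.93  0.3  -0.52  0.75 -0.    0.83] F [0.2 0.  0. ] g 0.174 58.7
inc [-0.2  0.8 13.9] turn -0.1
0.26 2 [259.2 358.6  41.1]
0.28 5 [285.5 368.2  44.5]
0.3 28 [299.7 366.6  45.8]
0.32 36 [320.1 365.9  44.1]
0.34 38 [339.9 367.7  44.3]
0.36 32 [358.9 370.8  43.4]
0.38 33 [379.7 373.5  44.4]
0.4 31 [400.  376.3  44.1]
0.42 31 [421.4 377.5  44.2]
0.44 34 [441.  379.6  43.6]
0.46 33 [458.9 381.3  43.6]
0.48 65 [481.1 385.5  40.4]
0.5 70 [500.1 386.6  40.3]
0.52 70 [519.9 388.1  39.9]
0.54 73 [540.4 390.5  40.2]
0.56 18 [551.9 385.2  39. ]
```

View pics/place.png

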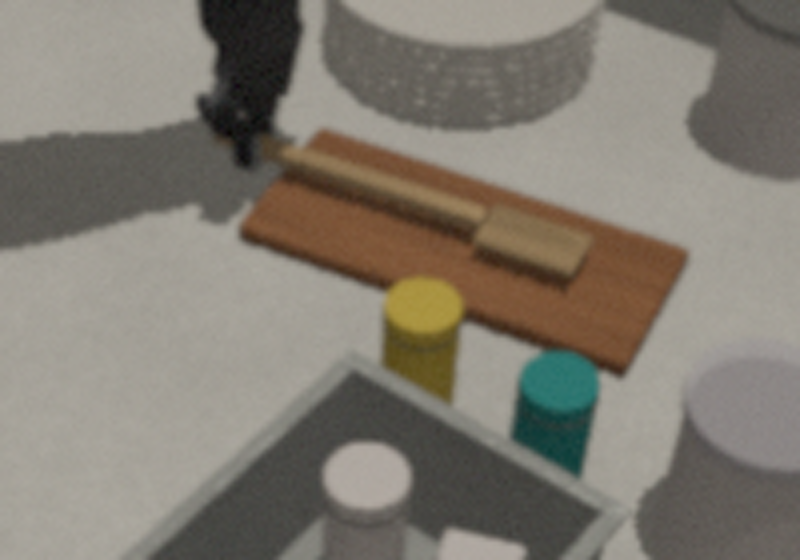

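The gripper holds the handle end at (245,135), just off the board's end. The paddle is level about 13 mm above the board, so I'll lower it.

Request:
send_rows:
  increments:
    - [[-1, 0, 0, 8, 0], [-1, 0, 0, 12, 0], [-1, 0, 0, 12, 0], [-1, 0, 0, 12, 0]]

```text
clock: 10.45
eef_pos: [0.276, 0.3682, -0.0179]
tcp_rot: [-3.142, 0.0, -3.041]
force: [-0.2, -0.3, -0.3]
gripper_width: 0.175
gripper_force: 58.7
```

Request:
send_rows:
  increments:
    - [[-1, 0, 0, 1, 0], [-1, 0, 0, 1.5, 0], [-1, 0, 0, 1.5, 0]]

```text
clock: 10.82
eef_pos: [0.276, 0.3681, -0.0196]
tcp_rot: [-3.142, -0.0, -3.041]
force: [0.6, 0.4, -0.6]
gripper_width: 0.178
gripper_force: 58.7
```

Request:
send_rows:
  increments:
    - [[-1, 0, 0, 1, 0], [-1, 0, 0, 1.5, 0], [-1, 0, 0, 1.5, 0]]

```text
clock: 11.2
eef_pos: [0.2759, 0.3681, -0.0211]
tcp_rot: [-3.141, -0.0, -3.041]
force: [-1.0, 0.0, -0.1]
gripper_width: 0.175
gripper_force: 58.7
```

```bash
python3 -c "
from h import *
st()
s,S,_=snap('scene')
hsv=cv2.cvtColor(s,cv2.COLOR_BGR2HSV); m=np.zeros(s.shape[:2],bool); m[60:220,180:400]=1
m&=(hsv[...,1]>80)&(S[...,2]>.022)&(S[...,2]<.06)&(S[...,1]>.3); p=S[m]
for x in np.arange(.3,.6,.04):
    q=abs(p[:,0]-x)<.01
    if q.sum(): print(round(x,2),q.sum(),np.round(np.median(p[q],0)*1000,1))
m=(abs(S[...,0]-.45)<.1)&(abs(S[...,1]-.43)<.015);print(np.nanmedian(S[m][:,2]))
"
```

```text
t 11.2 pos [275.9 368.1 -21.1] rot [-180.    -0.  -174.2] j [ 0.93  0.32 -0.53  0.71 -0.    0.83] F [-1.   0.  -0.1] g 0.175 58.7
0.3 27 [300.1 365.9  30.5]
0.34 29 [340.7 370.5  29.7]
0.38 29 [380.9 374.1  29.6]
0.42 39 [420.7 378.6  30.4]
0.46 41 [459.5 383.   30.1]
0.5 75 [499.7 387.5  26. ]
0.54 70 [540.4 392.4  25.7]
0.58 1 [575.2 393.2  22.9]
0.01772715321274875
```

Request:
send_rows:
  increments:
    - [[-1, 0, 0, 0.7, 0], [-0.3, 0, 0, 0.7, 0], [0, 0, 0, 0.7, 0], [0, 0, 0, 0.7, 0], [0, 0, 0, 0.7, 0]]

```text
clock: 11.88
eef_pos: [0.276, 0.3682, -0.0218]
tcp_rot: [-3.142, -0.0, -3.041]
force: [0.1, 0.3, -0.5]
gripper_width: 0.497
gripper_force: 0.0
```

Request:
send_rows:
  increments:
    - [[0, 0, 0, -15, 0], [0, 0, 0, -60, 0], [0, 0, 0, -120, 0], [0, 0, 0, -180, 0], [0, 0, 0, -225, 0], [0, 0, 0, -225, 0]]

```text
clock: 12.62
eef_pos: [0.2772, 0.3697, 0.2067]
tcp_rot: [3.137, 0.004, -3.041]
force: [0.5, 0.4, 0.2]
gripper_width: 0.5
gripper_force: 0.0
```

```bash
python3 - <<'E'
from h import *
st()
im,W,_=snap('top'); Z=W[...,2]; hsv=cv2.cvtColor(im,cv2.COLOR_BGR2HSV)
def circ(cx,cy,zl,zh,n):
    q=(np.hypot(W[...,0]-cx,W[...,1]-cy)<.04)&(Z>zl)&(Z<zh)
    if q.sum()>3: print(n,q.sum(),cv2.minEnclosingCircle((W[q][:,:2]*1000).astype(np.float32)),np.median(Z[q]))
circ(.559,.078,.09,.115,'jar')
q=(abs(W[...,0]-.47)<.2)&(abs(W[...,1]-.386)<.06)&(Z>.0225)&(Z<.06); print('paddle',q.sum(),cv2.minAreaRect((W[q][:,:2]*1000).astype(np.float32)),np.percentile(Z[q],[5,50,95]))
q=(Z>.112)&(Z<.128)&(abs(W[...,0]-.6)<.16)&(abs(W[...,1])<.2); print('rim',q.sum(),cv2.minAreaRect((W[q][:,:2]*1000).astype(np.float32)))
print(np.round(cv2.boxPoints(cv2.minAreaRect((W[q][:,:2]*1000).astype(np.float32))),0).tolist())
go(.559,.078,.20-.031,225)
E
```

```text
t 12.62 pos [277.2 369.7 206.7] rot [ 179.7    0.2 -174.2] j [ 0.93  0.12 -0.15  1.29 -0.    0.83] F [0.5 0.4 0.2] g 0.5 0.0
jar 265 ((559.2124633789062, 78.37195587158203), 26.074199676513672) 0.10960366961586793
paddle 1175 ((443.3575439453125, 386.3144226074219), (345.85833740234375, 118.70314025878906), 0.2514757513999939) [0.02270131 0.02621624 0.03387966]
rim 1618 ((598.5918579101562, 24.629653930664062), (361.69219970703125, 217.11746215820312), 84.52685546875)
[[473.0, -145.0], [689.0, -166.0], [724.0, 194.0], [508.0, 215.0]]
inc [-251.8 -317.8   35.3] turn -39.2
```

Request:
send_rows:
  increments:
    - [[1, -25, -32, 0, -5], [1, -65, -82, 5, -12], [1, -110, -139, 15, -20], [1, -155, -196, 25, -28], [1, -200, -252, 35, -36], [1, -235, -297, 35, -39.2], [1, -252, -318, 35, -39.2], [1, -252, -318, 35, -39.2], [1, -252, -318, 35, -39.2]]

```text
clock: 13.8
eef_pos: [0.5575, 0.0769, 0.1668]
tcp_rot: [3.14, -0.002, -2.358]
force: [0.7, 0.0, 0.2]
gripper_width: 0.997
gripper_force: 0.0
```

```bash
python3 - <<'E'
from h import *
st(); go(.559,.078,.047,225)
s,S,_=snap('scene'); Z=S[...,2]
# rim: crisp points at z ~ .12 grey on robot side
q=(Z>.116)&(Z<.124)&(S[...,0]>.45)&(S[...,0]<.75)&(S[...,1]>-.16)&(S[...,1]<.19)
p=S[q][:,:2]*1000; print(q.sum(),cv2.minAreaRect(p.astype(np.float32)), np.round(cv2.boxPoints(cv2.minAreaRect(p.astype(np.float32)))).tolist())
for y in range(-140,180,40):
    r=p[abs(p[:,1]-y)<6]; 
    if len(r): print(y,np.round([r[:,0].min(),r[:,0].max()]))
E
```

```text
t 13.8 pos [557.5  76.9 166.8] rot [ 1.799e+02 -1.000e-01 -1.351e+02] j [ 0.14  0.32  0.01  1.26  0.   -0.65] F [0.7 0.  0.2] g 0.997 0.0
inc [ -2.1  -0.5 119.8] turn -0.1
2134 ((610.6400756835938, 24.084426879882812), (358.01361083984375, 243.39837646484375), 84.18268585205078) [[471.0, -142.0], [714.0, -166.0], [750.0, 190.0], [508.0, 215.0]]
-140 [476. 681.]
-100 [480. 684.]
-60 [482. 688.]
-20 [487. 692.]
20 [490. 696.]
60 [494. 699.]
100 [499. 704.]
140 [503. 678.]
```

Request:
send_rows:
  increments:
    - [[1, -2, 0, 20, 0], [1, -2, 0, 55, 0], [1, -2, 0, 85, 0], [1, -2, 0, 108, 0], [1, -2, 0, 120, 0], [1, -2, 0, 120, 0], [1, -2, 0, 120, 0]]

```text
clock: 14.72
eef_pos: [0.5605, 0.0789, 0.0492]
tcp_rot: [-3.141, 0.001, -2.356]
force: [-0.2, -0.6, 0.6]
gripper_width: 0.997
gripper_force: 0.0
```

Request:
send_rows:
  increments:
    - [[0.5, 0, 0, 0, 0], [0, 0, 0, 0, 0], [-1, 0, 0, 0, 0], [-1, 0, 0, 0, 0], [-1, 0, 0, 0, 0], [-1, 0, 0, 0, 0]]

```text
clock: 15.48
eef_pos: [0.5606, 0.0784, 0.0492]
tcp_rot: [-3.141, 0.001, -2.357]
force: [-0.4, 0.2, 5.4]
gripper_width: 0.59
gripper_force: 61.8
```

Request:
send_rows:
  increments:
    - [[-1, 0, 0, -8, 0], [-1, 0, 0, -30, 0], [-1, 0, 0, -60, 0], [-1, 0, 0, -95, 0], [-1, 0, 0, -130, 0], [-1, 0, 0, -155, 0], [-1, 0, 0, -155, 0], [-1, 0, 0, -155, 0]]

```text
clock: 16.48
eef_pos: [0.5595, 0.0784, 0.2022]
tcp_rot: [3.141, -0.001, -2.357]
force: [0.1, -0.1, -3.3]
gripper_width: 0.59
gripper_force: 63.0
```

```bash
cat > jar.py <<'E'
from h import *
from scipy.optimize import least_squares
# jar axis: bright low-saturation pixels near gripper in scene camera, above zmin
def jar(save=None,zmin=.03):
    s,S,_=snap('scene'); g=ctrl.state()['eef_pos']; hsv=cv2.cvtColor(s,cv2.COLOR_BGR2HSV)
    G=g+[0,0,.045]
    m=(s.max(-1)>75)&(hsv[...,1]<70)&(np.linalg.norm(S-G,axis=-1)<.125)&(np.linalg.norm(S[...,:2]-g[:2],axis=-1)<.11)&(S[...,2]>zmin)
    n,l,stt,_=cv2.connectedComponentsWithStats(m.astype(np.uint8)); 
    m=l==1+np.argmax(stt[1:,4]); m=cv2.erode(m.astype(np.uint8),np.ones((3,3)))>0
    p=S[m]
    if save: cv2.imwrite(f'pics/{save}.png',cv2.resize(s[120:320,150:400],None,fx=3,fy=3,interpolation=2)); np.savez(save+'.npz',s=s,S=S,m=m)
    f=lambda a:(lambda d:np.linalg.norm(np.cross(p-[a[0],a[1],G[2]],d/np.linalg.norm(d)),axis=1)-.026)(np.array([a[2],a[3],1.]))
    r=[least_squares(f,[g[0],g[1],i,j],loss='soft_l1',f_scale=.002) for i in(-1,0,1) for j in(-1,0,1)]
    r=min(r,key=lambda q:q.cost); d=np.array([r.x[2],r.x[3],1]);d/=np.linalg.norm(d)
    print('jar n',len(p),'axis',np.round(d,3),'tilt',round(np.degrees(np.arccos(d[2])),1),'at',np.round(r.x[:2]*1000,1),'rms',np.sqrt(np.mean(f(r.x)**2)),'z',np.round(np.percentile(p[:,2],[1,99])*1000))
    t=(p-[r.x[0],r.x[1],G[2]])@d; print('along',np.round(np.percentile(t,[1,99])*1000),'G',np.round(G*1000))
E
python3 - <<'E'
from jar import *
st(); jar('lift',.12)
E
```

```text
t 16.48 pos [559.5  78.4 202.2] rot [ 1.80e+02 -1.00e-01 -1.35e+02] j [ 0.14  0.31  0.09  1.35 -0.   -0.65] F [ 0.1 -0.1 -3.3] g 0.59 63.0
jar n 593 axis [0.077 0.022 0.997] tilt 4.6 at [563.4  79.3] rms 0.002380327543699429 z [164. 264.]
along [-83.  16.] G [559.  78. 247.]
```

View pics/lift.png

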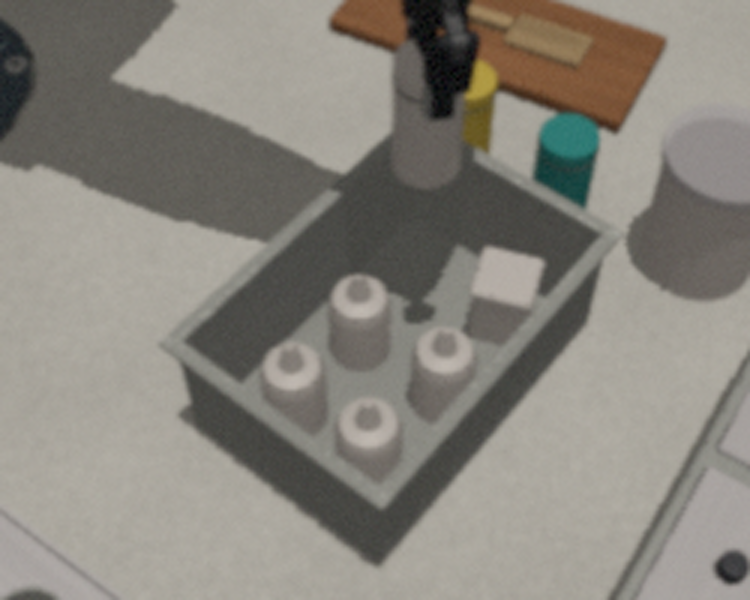

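The jar hangs upright at (430,120), clear of the rim, with the pan's other containers undisturbed. Next I'll turn it and move outside the pan's near rim.

```bash
python3 - <<'E'
from h import *
go(.435,.066,.202,174.5);go(.435,.066,.132,174.5)
E
```

```text
inc [96.7 79.1  0.2] turn 50.5
inc [96.6 79.  70.2] turn 50.5
```

Request:
send_rows:
  increments:
    - [[-1, 15, 12, 0, 8], [-1, 38, 31, 0, 18], [-1, 62, 51, 0, 28], [-1, 85, 70, 0, 38], [-1, 97, 79, 10, 48], [-1, 97, 79, 40, 50.5], [-1, 97, 79, 65, 50.5], [-1, 97, 79, 70, 50.5], [-1, 97, 79, 70, 50.5], [-1, 97, 79, 70, 50.5]]

```text
clock: 17.77
eef_pos: [0.4361, 0.0659, 0.1339]
tcp_rot: [3.141, 0.001, 3.045]
force: [0.3, 0.1, -2.7]
gripper_width: 0.596
gripper_force: 63.0
```

```bash
python3 - <<'E'
from jar import *
st(); jar(None,.03); go(.4948+.018,.058,.132,174.5)
E
```

```text
t 17.77 pos [436.1  65.9 133.9] rot [1.800e+02 1.000e-01 1.745e+02] j [ 0.15  0.13 -0.33  1.11 -0.    0.25] F [ 0.3  0.1 -2.7] g 0.596 63.0
jar n 610 axis [-0.076 -0.073  0.994] tilt 6.0 at [431.1  62.1] rms 0.0046890723270594506 z [ 97. 196.]
along [-82.  16.] G [436.  66. 179.]
inc [-77.   -0.5   2.1] turn -0.0
```

Request:
send_rows:
  increments:
    - [[-1, -15, 0, 1, 0], [-1, -28, 0, 2, 0], [-1, -36, 0, 2, 0], [-1, -42, 0, 2, 0], [-1, -48, 0, 2, 0], [-1, -48, 0, 2, 0]]

```text
clock: 18.58
eef_pos: [0.4822, 0.061, 0.1306]
tcp_rot: [-3.141, -0.004, 3.045]
force: [-5.1, 0.6, -0.9]
gripper_width: 0.594
gripper_force: 63.7
```

```bash
python3 - <<'E'
from jar import *
st(); jar('push1',.03)
E
```

```text
t 18.57 pos [482.2  61.  130.6] rot [-180.    -0.2  174.5] j [ 0.13  0.21 -0.24  1.13  0.    0.22] F [-5.1  0.6 -0.9] g 0.594 63.7
jar n 773 axis [-0.233 -0.972  0.006] tilt 89.6 at [ -668.  -4821.4] rms 0.015745282130729597 z [ 69. 192.]
along [-5108. -4919.] G [482.  61. 176.]
```

View pics/push1.png

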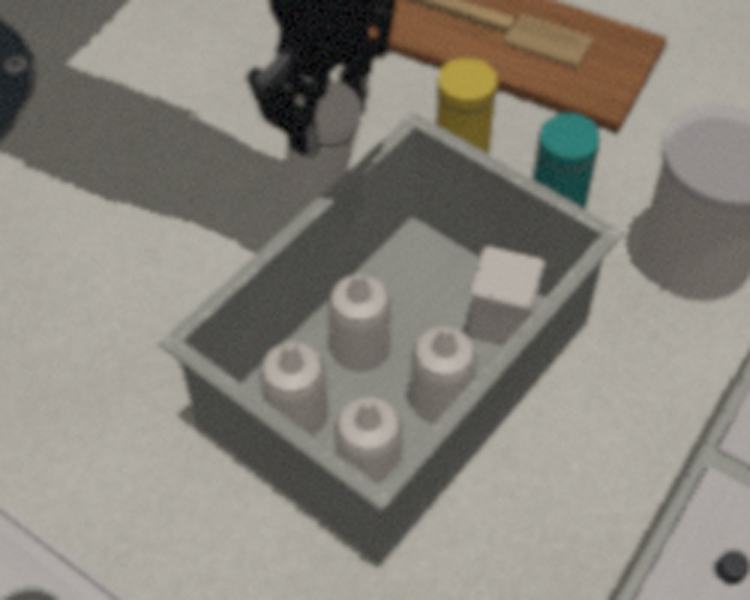

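The jar is pivoting: its lid, now visible at (337,115), leans over the pan, with about 5 N at the wrist. I'll fit the tilt with a constrained capped-cylinder model.

```bash
cat > tilt.py <<'E'
from h import *
from scipy.optimize import minimize
def tilt(n=(.9954,-.096),inside=False,save=None):
    s,S,_=snap('scene'); g=ctrl.state()['eef_pos']; G=g+[0,0,.048]
    if save: cv2.imwrite(f'pics/{save}.png',cv2.resize(s[100:330,130:400],None,fx=2.6,fy=2.6,interpolation=2))
    hsv=cv2.cvtColor(s,cv2.COLOR_BGR2HSV); n=np.array([n[0],n[1],0])
    m=(s.max(-1)>60)&(hsv[...,1]<70)&(np.linalg.norm(S-G,axis=-1)<.125)&(S[...,2]>.03)
    e=(S[...,0]-.489-.0965*S[...,1])
    m&=~((S[...,2]<.126)&(e>-.003)&(e<.016 if inside else True)) if not inside else ~((S[...,2]<.126)&((e<.018)|(e>.19)))
    p=S[m]-G
    def f(a):
        d=np.array([*(n[:2]*np.sin(a[0])),np.cos(a[0])])+np.array([-n[1],n[0],0])*np.sin(a[3]); d/=np.linalg.norm(d)
        q=p-n*a[1]-[0,0,a[2]]; t=q@d; r=np.linalg.norm(q-t[:,None]*d,axis=1)
        u=np.stack([r-.026,np.abs(t+.0405)-.0525],1); sd=np.linalg.norm(np.maximum(u,0),axis=1)+np.minimum(u.max(1),0)
        return np.mean(np.minimum(np.abs(sd),.006))
    best=min((minimize(f,[np.radians(k),0,0,0],method='Nelder-Mead',options=dict(initial_simplex=[[np.radians(k),0,0,0],[np.radians(k+8),0,0,0],[np.radians(k),.005,0,0],[np.radians(k),0,.005,0],[np.radians(k),0,0,.05]])) for k in range(-20,75,8)),key=lambda r:r.fun)
    a=best.x; print('n',len(p),'tilt',np.round(np.degrees(a[0]),1),'off',np.round(a[1:3]*1000,1),'side',round(np.degrees(a[3]),1),'err',round(best.fun*1000,2))
E
python3 -c "
from tilt import *
st();tilt()"
```

```text
t 18.62 pos [482.2  61.  130.6] rot [-180.    -0.2  174.5] j [ 0.13  0.21 -0.24  1.13  0.    0.22] F [-5.   0.2 -0.4] g 0.593 63.7
n 752 tilt 11.0 off [-2.9  0.5] side -0.4 err 1.83
```

Request:
send_rows:
  increments:
    - [[-1, -5, 0, 0, 0], [-1, -11, 0, 0, 0], [-1, -17, 0, 0, 0], [-1, -23, 0, 0, 0], [-1, -29, 0, 0, 0], [-1, -32, 0, 0, 0], [-1, -32, 0, 0, 0]]

```text
clock: 19.55
eef_pos: [0.514, 0.058, 0.1306]
tcp_rot: [-3.141, -0.004, 3.045]
force: [-5.0, 0.3, -0.8]
gripper_width: 0.589
gripper_force: 62.4
```

```bash
python3 -c "
from tilt import *
st();tilt()"
```

```text
t 19.55 pos [514.   58.  130.6] rot [-180.    -0.2  174.5] j [ 0.11  0.26 -0.17  1.14  0.    0.21] F [-5.   0.3 -0.8] g 0.589 62.4
n 674 tilt 37.0 off [-6.4  1.8] side -0.6 err 2.15
```

Request:
send_rows:
  increments:
    - [[-1, -4, 0, 0, 0], [-1, -7, 0, 0, 0], [-1, -7, 0, 0, 0], [-1, -7, 0, 0, 0], [-1, -7, 0, 0, 0], [-1, -7, 0, 0, 0], [-1, -7, 0, 0, 0], [-1, -7, 0, 0, 0], [-1, -7, 0, 0, 0], [-1, -7, 0, 0, 0]]

```text
clock: 20.85
eef_pos: [0.5209, 0.0574, 0.1308]
tcp_rot: [-3.141, -0.003, 3.045]
force: [-7.1, 1.2, -0.2]
gripper_width: 0.592
gripper_force: 62.4
```

```bash
python3 -c "
from tilt import *
st();tilt(save='tilted')"
```

```text
t 20.85 pos [520.9  57.4 130.8] rot [-180.    -0.2  174.5] j [ 0.11  0.27 -0.15  1.15  0.    0.21] F [-7.1  1.2 -0.2] g 0.592 62.4
n 659 tilt 41.6 off [-6.7  2. ] side -0.4 err 2.15
```

View pics/tilted.png

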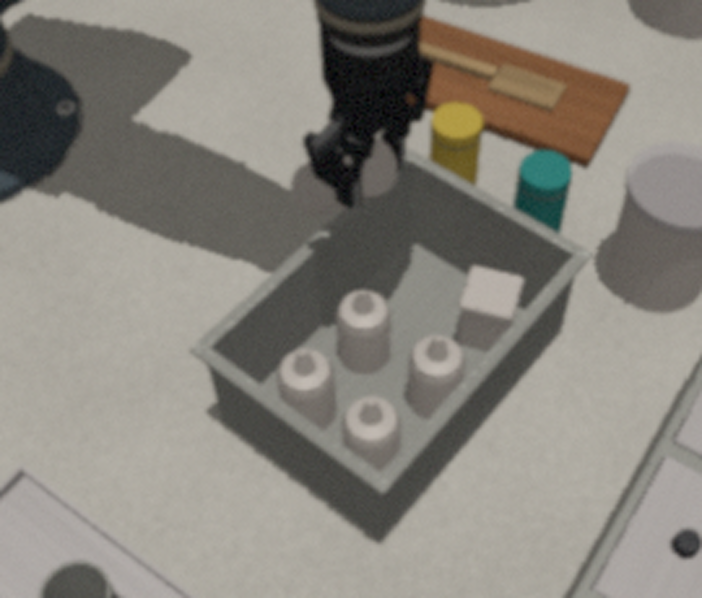

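The jar is tipped about 42–45° in the grip, lid at (378,165), and was held for over a second. Next I'll lift it over the rim into the empty slot and bring it upright against the inside of the near wall.

Request:
send_rows:
  increments:
    - [[-1, 0, 0, -25, 0], [-1, 0, 0, -60, 0], [-1, -15, 5, -85, 0], [-1, -45, 14, -85, 0], [-1, -75, 23, -85, 0], [-1, -85, 26, -75, 0], [-1, -85, 26, -45, 0], [-1, -85, 26, -10, 0], [-1, -85, 26, 15, 0], [-1, -85, 26, 19, 0]]

```text
clock: 22.15
eef_pos: [0.6077, 0.0747, 0.1101]
tcp_rot: [-3.141, -0.004, 3.045]
force: [-0.5, -0.4, -1.9]
gripper_width: 0.59
gripper_force: 63.1
```

```bash
python3 -c "
from tilt import *
st();tilt(inside=True);go(.508+.028,.081,.112,174.5)"
```

```text
t 22.15 pos [607.7  74.7 110.1] rot [-179.9   -0.2  174.5] j [ 0.12  0.43  0.03  1.18 -0.    0.22] F [-0.5 -0.4 -1.9] g 0.59 63.1
n 2095 tilt 38.9 off [-7.2  1. ] side -0.4 err 4.76
inc [72.6 -0.9 -0.8] turn -0.0
```

Request:
send_rows:
  increments:
    - [[-1, 10, 0, 0, 0], [-1, 20, 0, 0, 0], [-1, 28, 0, 0, 0], [-1, 36, 0, 0, 0], [-1, 43, 0, 0, 0], [-1, 50, 0, 0, 0], [-1, 56, 0, 0, 0], [-1, 62, 0, 0, 0], [-1, 62, 0, 0, 0]]

```text
clock: 23.32
eef_pos: [0.5492, 0.0813, 0.1143]
tcp_rot: [3.141, 0.006, 3.045]
force: [4.5, 0.7, 0.1]
gripper_width: 0.591
gripper_force: 68.6
```

```bash
python3 -c "
from tilt import *
st();tilt(inside=True)"
```

```text
t 23.32 pos [549.2  81.3 114.3] rot [179.9   0.3 174.5] j [ 0.15  0.33 -0.12  1.12 -0.    0.24] F [4.5 0.7 0.1] g 0.591 68.6
n 1823 tilt 8.6 off [-2.3  1.5] side -0.7 err 4.15
```

Request:
send_rows:
  increments:
    - [[-1, 4, 0, 0, 0], [-1, 8, 0, 0, 0], [-1, 11, 0, 0, 0], [-1, 11, 0, 0, 0]]

```text
clock: 23.88
eef_pos: [0.5384, 0.0823, 0.114]
tcp_rot: [3.141, 0.005, 3.045]
force: [5.4, 0.4, 0.6]
gripper_width: 0.59
gripper_force: 68.8
```

```bash
python3 -c "
from tilt import *
st();tilt(inside=True)"
```

```text
t 23.88 pos [538.4  82.3 114. ] rot [180.    0.3 174.5] j [ 0.15  0.31 -0.14  1.11 -0.    0.25] F [5.4 0.4 0.6] g 0.59 68.8
n 1750 tilt 1.7 off [-1.7  1.6] side -0.7 err 3.91
```

Request:
send_rows:
  increments:
    - [[-1, 2, 0, 0, 0], [-1, 2, 0, 0, 0], [-1, -6, 0, 0, 0], [-1, -6, 0, -40, 0], [-1, -6, 0, -85, 0], [-1, -6, 0, -95, 0], [-1, -6, 0, -95, 0]]

```text
clock: 24.8
eef_pos: [0.5425, 0.0816, 0.2072]
tcp_rot: [-3.142, 0.0, 3.045]
force: [-0.3, -0.1, -2.4]
gripper_width: 0.591
gripper_force: 68.5
```

```bash
python3 - <<'E'
from tilt import *
st();tilt(inside=True)
d=np.load('top0.npz'); im,W=d['im'],d['W']; Z=W[...,2]
m=np.zeros(Z.shape,bool); m[172:275,372:455]=1
# walls: z 10..20mm
q=(m&(Z>.011)&(Z<.03)).astype(np.uint8); p=W[q>0][:,:2]*1000
print(len(p),np.percentile(p,[1,99],axis=0))
# per-line inner brightness extents
g=im.mean(-1)
for v in (185,225,260):
    print(v,[(int(W[v,u,0]*1000),int(W[v,u,1]*1000),int(Z[v,u]*1000),int(g[v,u])) for u in list(range(377,388))+list(range(438,450))])
for u in (385,395,425,440):
    print(u,[(int(W[v,u,0]*1000),int(Z[v,u]*1000)) for v in list(range(175,186))+list(range(261,272))])
for cx,cy in((.517,-.344),(.433,-.419)):
    r=(np.hypot(W[...,0]-cx,W[...,1]-cy)<.045)&(Z>.06)&(Z<.09); print(cv2.minEnclosingCircle((W[r][:,:2]*1000).astype(np.float32)))
go(.575,-.415,.205,129)
E
```

```text
t 24.8 pos [542.5  81.6 207.2] rot [-180.     0.   174.5] j [ 0.15  0.28  0.05  1.35 -0.    0.25] F [-0.3 -0.1 -2.4] g 0.591 68.5
n 1070 tilt 1.6 off [-0.8  2.5] side -0.8 err 1.6
707 [[ 366.78664671 -470.80230186]
 [ 626.4202147  -277.07941245]]
185 [(610, -269, -6, 149), (610, -272, -3, 149), (608, -272, 9, 151), (608, -276, 4, 153), (609, -280, 0, 132), (608, -282, 6, 100), (607, -283, 16, 159), (607, -286, 13, 176), (609, -291, 4, 174), (610, -295, 0, 176), (608, -297, 7, 175), (613, -451, 2, 171), (612, -452, 8, 174), (613, -457, 1, 174), (613, -459, 4, 172), (613, -461, 6, 172), (613, -464, 7, 171), (612, -466, 10, 115), (611, -467, 16, 123), (612, -470, 15, 155), (615, -479, -3, 153), (614, -481, 0, 149), (614, -484, 0, 150)]
225 [(487, -268, 0, 153), (487, -272, -2, 151), (487, -274, 0, 149), (487, -276, 4, 131), (487, -278, 9, 119), (486, -280, 17, 183), (488, -286, 1, 184), (487, -288, 5, 184), (487, -291, 4, 183), (487, -294, 6, 178), (488, -298, 1, 177), (492, -447, 8, 173), (492, -453, 0, 173), (492, -454, 4, 169), (492, -457, 5, 170), (492, -461, 2, 171), (492, -462, 7,
[... 1009 characters left out ...]
372, 3), (370, 17), (367, -1), (364, -4), (361, 0), (358, -4), (355, 0), (352, -2)]
425 [(643, 2), (639, 4), (638, -5), (634, 3), (631, -1), (627, 6), (622, 18), (621, 5), (619, 0), (614, 7), (612, 6), (384, 5), (381, 4), (378, 9), (375, 13), (372, 4), (369, 21), (367, 19), (363, 2), (361, 2), (358, 0), (355, 7)]
440 [(644, 2), (640, 6), (639, 0), (635, 1), (632, 0), (629, 2), (624, 14), (620, 20), (619, 8), (616, 2), (613, 1), (385, 6), (382, 5), (380, 8), (377, -1), (374, 6), (371, 4), (368, 20), (365, 20), (362, 4), (359, 0), (356, 3)]
((521.0394287109375, -344.3707275390625), 28.00605583190918)
((432.6201171875, -420.3438720703125), 28.47311019897461)
inc [ -80.7 -491.     1.3] turn 45.5
```

Request:
send_rows:
  increments:
    - [[-1, -4, -20, 0, 3], [-1, -11, -65, 0, 8], [-1, -20, -120, 0, 14], [-1, -30, -175, 0, 20], [-1, -39, -230, 0, 26], [-1, -48, -285, 0, 32], [-1, -58, -340, 0, 38], [-1, -67, -395, 0, 43], [-1, -76, -450, 0, 45.5], [-1, -82, -485, 0, 45.5]]

```text
clock: 26.1
eef_pos: [0.5757, -0.4125, 0.205]
tcp_rot: [-3.14, -0.003, 2.246]
force: [1.0, 1.1, -2.1]
gripper_width: 0.59
gripper_force: 68.4
```

```bash
python3 -c "
from tilt import *
st();go(.578,-.417,.06,129)"
```

```text
t 26.1 pos [ 575.7 -412.5  205. ] rot [-1.799e+02 -1.000e-01  1.287e+02] j [-0.62  0.58  0.53  1.52 -0.    0.27] F [ 1.   1.1 -2.1] g 0.59 68.4
inc [ -5.3  -0.9 145. ] turn -0.3
```

Request:
send_rows:
  increments:
    - [[-1, -4, -1, 20, 0], [-1, -5, -1, 55, 0], [-1, -5, -1, 90, 0], [-1, -5, -1, 120, 0], [-1, -5, -1, 138, 0], [-1, -5, -1, 147, 0], [-1, -5, -1, 149, 0], [-1, -5, -1, 149, 0]]

```text
clock: 27.1
eef_pos: [0.5798, -0.414, 0.0587]
tcp_rot: [3.142, 0.001, 2.25]
force: [0.6, 1.1, -1.9]
gripper_width: 0.592
gripper_force: 68.5
```

```bash
python3 - <<'E'
from tilt import *
st()
s,S,_=snap('scene'); g=ctrl.state()['eef_pos']; hsv=cv2.cvtColor(s,cv2.COLOR_BGR2HSV)
m=(np.hypot(S[...,0]-g[0],S[...,1]-g[1])<.035)&(S[...,2]>.02)&(S[...,2]<.13)&(s.max(-1)>60); p=S[m]
for z in np.arange(.025,.125,.01):
    q=p[abs(p[:,2]-z)<.005]
    if len(q)>5: print(round(z,3),len(q),np.round(np.r_[q.mean(0),q[:,0].max(),q[:,1].min(),q[:,1].max()]*1000,1))
E
```

```text
t 27.1 pos [ 579.8 -414.    58.7] rot [180.    0.  128.9] j [-0.62  0.63  0.24  1.19 -0.    0.27] F [ 0.6  1.1 -1.9] g 0.592 68.5
0.025 43 [ 599.  -413.2   25.2  605.6 -435.6 -388.5]
0.035 38 [ 599.2 -413.2   34.9  604.7 -435.4 -387.2]
0.045 38 [ 600.2 -414.2   45.1  604.7 -436.3 -392.1]
0.055 43 [ 599.9 -415.3   55.   605.1 -437.5 -395.2]
0.065 37 [ 601.1 -418.    65.5  605.6 -435.8 -395.5]
0.075 36 [ 600.6 -420.2   75.6  605.4 -436.6 -402.1]
0.085 29 [ 600.8 -421.5   85.   605.3 -436.4 -405.8]
0.095 45 [ 599.1 -419.8   94.9  612.1 -440.9 -398.2]
0.105 54 [ 598.6 -420.6  105.3  612.4 -440.6 -399.6]
0.115 227 [ 591.4 -423.   117.8  612.1 -440.4 -401. ]
```

Request:
send_rows:
  increments:
    - [[-1, 0, 0, 4, 0], [-1, 0, 0, 6, 0], [-1, 0, 0, 7, 0], [-1, 0, 0, 7, 0]]

```text
clock: 27.65
eef_pos: [0.5797, -0.4135, 0.0512]
tcp_rot: [-3.141, -0.0, 2.251]
force: [0.5, -1.0, -1.8]
gripper_width: 0.591
gripper_force: 68.5
```

Request:
send_rows:
  increments:
    - [[-1, 0, 0, 1, 0], [-1, 0, 0, 1.5, 0], [-1, 0, 0, 1.5, 0]]

```text
clock: 28.02
eef_pos: [0.5797, -0.4136, 0.0498]
tcp_rot: [-3.141, 0.0, 2.251]
force: [0.0, 0.0, -2.1]
gripper_width: 0.593
gripper_force: 68.5
```

Request:
send_rows:
  increments:
    - [[-1, 0, 0, 1, 0], [-1, 0, 0, 1.5, 0], [-1, 0, 0, 1.5, 0]]

```text
clock: 28.4
eef_pos: [0.5798, -0.4137, 0.0485]
tcp_rot: [-3.142, 0.0, 2.251]
force: [-0.2, -0.8, -0.9]
gripper_width: 0.589
gripper_force: 68.5
```

Request:
send_rows:
  increments:
    - [[-1, 0, 0, 1, 0], [-1, 0, 0, 1.5, 0], [-1, 0, 0, 1.5, 0]]

```text
clock: 28.78
eef_pos: [0.5799, -0.4138, 0.0484]
tcp_rot: [3.141, 0.002, 2.251]
force: [-3.4, 1.4, 9.2]
gripper_width: 0.595
gripper_force: 69.6
```

Contact at about 9 N. I'll ease off slightly, release, and lift straight up.

Request:
send_rows:
  increments:
    - [[-1, 0, 0, -1, 0], [0.3, 0, 0, -1, 0], [0.6, 0, 0, -1, 0], [0.8, 0, 0, -1, 0], [0.8, 0, 0, -1, 0], [0.8, 0, 0, -1, 0]]

```text
clock: 29.52
eef_pos: [0.5798, -0.4136, 0.0477]
tcp_rot: [-3.141, -0.0, 2.251]
force: [-0.3, -0.0, -0.2]
gripper_width: 0.901
gripper_force: 0.0
```

Request:
send_rows:
  increments:
    - [[0.8, 0, 0, -10, 0], [0.8, 0, 0, -40, 0], [0.8, 0, 0, -90, 0], [0.8, 0, 0, -150, 0], [0.8, 0, 0, -200, 0], [0.8, 0, 0, -200, 0]]

```text
clock: 30.28
eef_pos: [0.5812, -0.4146, 0.2538]
tcp_rot: [3.139, 0.009, 2.251]
force: [0.8, -0.7, -0.1]
gripper_width: 0.897
gripper_force: 0.0
```

```bash
python3 - <<'E'
from h import *
st()
s,S,_=snap('scene'); Z=S[...,2]
m=(np.hypot(S[...,0]-.578,S[...,1]+.415)<.04)&(Z>.09)&(Z<.13)
top=m&(Z>.104); p=S[top]; print('lid',top.sum(),cv2.minEnclosingCircle((p[:,:2]*1000).astype(np.float32)),np.median(p[:,2]))
c=p.mean(0); n=np.linalg.svd(p-c,full_matrices=False)[2][2]; print('tilt',np.degrees(np.arccos(abs(n[2]))))
hsv=cv2.cvtColor(s,cv2.COLOR_BGR2HSV); q=(abs(S[...,0]-.43)<.25)&(abs(S[...,1]-.385)<.06)&(Z>.0235)&(Z<.05)&(hsv[...,1]>80); 
n,l,t,_=cv2.connectedComponentsWithStats(q.astype(np.uint8)); q=l==1+np.argmax(t[1:,4]); p=S[q]
print('paddle',q.sum(),cv2.minAreaRect((p[:,:2]*1000).astype(np.float32)))
h=(Z>.027)&q; print('handle',cv2.minAreaRect((S[h][:,:2]*1000).astype(np.float32)),np.median(Z[h]))
T,W,_=snap('top')
for nm,x,y,zl,zh in(('cupA',.521,-.344,.06,.09),('cupB',.4326,-.4203,.06,.09),('tub',.636,.081,.055,.08),('b',.631,-.0085,.055,.1),('b',.5516,-.0017,.055,.1),('deli',.743,.2385,.12,.15)):
    r=(np.hypot(W[...,0]-x,W[...,1]-y)<(.045 if nm!='deli' else .07))&(W[...,2]>zl)&(W[...,2]<zh)
    if r.sum()>5: print(nm,np.round(cv2.minEnclosingCircle((W[r][:,:2]*1000).astype(np.float32))[0],1))
E
```

```text
t 30.27 pos [ 581.2 -414.6  253.8] rot [179.9   0.5 129. ] j [-0.62  0.59  0.67  1.64 -0.    0.27] F [ 0.8 -0.7 -0.1] g 0.897 0.0
lid 674 ((577.913330078125, -409.08154296875), 26.34413719177246) 0.1084030123653311
tilt 0.07647183646553181
paddle 557 ((401.5035400390625, 382.1480712890625), (303.65863037109375, 45.96738815307617), 4.876335620880127)
handle ((401.5960388183594, 380.4968566894531), (303.60675048828125, 42.10197830200195), 5.090126991271973) 0.029456452255872262
cupA [ 521.  -343.9]
tub [635.1  87.6]
b [632.3  -7.7]
b [550.7  -2.6]
deli [743.4 238.9]
```

The jar stands upright (0.1° tilt) on the tray, and the paddle lies flat on the board with its origin about 37 mm from centre. Those bystanders I could measure are where they were, so I'll hand in.

```bash
python3 -c "
from cell import ctrl
print(ctrl.sign_off())"
```

```text
the job is handed in; nothing more can be done
None
```

I handed the job in at about 30 s: the paddle lies flat on the board, and the jar was tipped to about 42°, held for over a second, and now stands upright on the tray; sign-off gave no verdict.

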